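Click a stick battery pack into its charger

TASK

Put the small stick battery on charge: lift it off the bench and push it stem first down into the rectangular well of the charger, past the sprung ball, until it clicks and stays held at the bottom of the well, then let go. Push gently: feel for the click and the bottom and stop there, never ram it. Leave the other things on the bench where they are.

Things in the scene. Friction and masses are not known exactly. Their poses are not given: they have to be found in the camera images.
- pack: Small stick battery, black, 0.15 to 0.3 kg, 100 mm tall, standing on its foot. Origin: centre of the foot's underside; z up. A stem 36 mm (x) by 30 mm (y), 66 mm long, carries a wider head. Each y face of the stem has a lead-in slope on its lowest 10 mm (the foot is 21 mm wide in y) and a cross groove 4.5 mm deep, 26 to 38 mm above the foot.
- head (a point): Centre of the top of the stick battery's head, 100 mm above its foot, axes as the battery's. The head is 48 mm (x) by 42 mm (y) by 34 mm tall (66 to 100 mm above the foot). Fingertips no lower than 68 mm above the foot stay clear of the charger. The battery goes in either way round (a half turn is the same).
- charger: Charger: grey plastic block 100 mm (x) by 84 mm (y) by 76 mm tall, screwed to the bench, with one rectangular well in its top and a black lamp strip. Origin: centre of its underside; z up. (The wooden block of like size with round holes and drill bits is a bit stand.) Battery and charger stand 40 N between them in all (side loads included): keep the push at the bottom under about 15 N.
- mouth (a point): Centre of the well's mouth, level with the charger's top, axes as the charger's. Well 38 mm (x) by 32 mm (y): 1 mm play each side of the stem; 4 mm chamfer at the mouth. Its hard bottom differs in depth on each charger, 40 to 62 mm below the mouth, not measurable from outside (a home battery leaves 4 to 26 mm under its head). Sprung pins there push a battery that has not clicked back up with 4 to 5 N over the last 6 mm.
- catch (a joint): 12 mm sprung steel ball in the well's +y wall, 31 mm above the bottom. 0 = fully out, in m as it is pushed back: about 0.003 on the flat of the stem, under 0.0014 once in the groove. Pushing down takes some 5 to 13 N as the ball rides up the slope; the push drops as the ball snaps into the groove, 1 to 3 mm above the bottom, then rises steeply.
- big_pack: A large block-shaped battery pack with rails on top, 100 by 72 by 60 mm, loose; a bystander. Origin: about its middle, underneath.
- wide_tape: Roll of wide tape, 100 mm across, 48 mm tall, lying flat, loose; a bystander. Origin: on its axis, underneath.
- small_tape: Roll of narrow tape, 70 mm across, 19 mm tall, lying flat, loose; a bystander. Origin: on its axis, underneath.
- calculator: Pocket calculator, 75 by 135 by 10 mm, loose; a bystander. Origin: about its middle, underneath.
- screwdriver: Screwdriver lying on the bench, loose; a bystander. Origin: about its middle, underneath.
- bracket: Aluminium angle, 40 by 140 by 40 mm, loose; a bystander. Origin: about its middle, underneath.
Things that resemble listed ones, but are neither listed nor needed, are in the scene too. What is shaped like the charger but pink or turquoise is not meant.

How it is judged:
By the outcome, as a careful person would: the job done as asked, in the order asked, and still so for the second after the job is handed in, with the robot touching nothing.
It also fails if it takes over 72 s, if anything falls off the work surface, if the arm or the gripper's body presses on something with over 40 N, if the wrist force passes 120 N, or if a joint passes its speed limit or range.

ROBOT

A 6-joint arm with a two-finger parallel gripper is mounted at the origin on the work surface. World frame = base frame: x ahead of the robot, y to its left, z up, the work surface at z = 0. Lengths are in mm, angles in degrees, forces in N, time in s.
With the tool pointing down it reaches from about 350 to 850 mm from the base axis. Payload 8.1 kg.
Tool frame: the origin (TCP) lies between the finger pads; the fingertips stand 25 mm ahead of it and the grasp point (between the pads) lies 6 mm ahead of it (r.tcp_to_tips is the distance from the TCP to the fingertips, in mm); z points along the fingers, y is the line along which they close (so a half turn about z gives the same grasp; the last joint's range is limited). The gripper opens to 85 mm and grips with 20 to 120 N. Pads are 22 mm wide; open, the fingers measure 114 mm over their backs; the gripper's body (76 mm by 85 mm) begins 54 mm behind the grasp point. The pads swing forward as they close: fully open they stand 13 mm farther back than shut.
Start: joints at [63.232, 7.471, 85.268, -0, 87.261, -4.893], TCP at [223.534, 556.811, 256.292] pointing down, gripper open.
Joint ranges: [-169.43, 169.43], [-51.17, 129.36], [1.28, 143.12], [-76.62, 256.62], [0, 156.53], [-152.29, 152.29]. Speed limits (degrees/s): [136.94, 136.94, 159.86, 180, 180, 180].

INTERFACE

Orientations are given as [roll, pitch, yaw] about the fixed x, y, z axes, in that order (R = Rz(yaw) Ry(pitch) Rx(roll)).
In Python, from bench import r gives the robot as it stands.
- The arm moves only by the tool apply_moves, never from a script. Its arguments are lists of equal length, an entry for each row: "angular": the turn, a rotation vector about the world's x, y, z in units of 8 degrees (1.0 is 8 degrees), a list of three; "travel": the shift along the world's x, y, z in units of 40 mm (1.0 is 40 mm), a list of three; "jaw": the opening, from 0 (shut) to 1 (fully open). A call has 1 to 20 rows; each row shifts and turns the commanded pose from where the row before left it; what a row does not reach is not made up. A row lasts 1/8 s, in which the tool goes at most 62.5 mm and 10.7 degrees, less where a joint would pass 70% of its speed; a pose out of reach is approached as far as the arm can. A call is refused whole if a number of a shift passes 1 or a number of a turn 1, either way. A call with a gripper value outside its range is refused whole. The fingers move at their own pace and stop on an object; "force" is the grip in N (left out, the last holds). Time passes only in rows, so rows that do not move let the fingers close. It gives the time, the measured TCP pose, the force, the opening and the grip force at its end, in the units of the state.
- r.sense(): the state, without advancing time (a new reading comes with each control period).
- r.snapshot(name): name is "scene" or "side" or "wrist"; returns a dict with "color" (420x560x3 uint8, red, green, blue), "fx", "fy", "cx", "cy" (pixels), "R" (3x3) and "t" (3): a world point X has camera coordinates R X + t; the wrist camera has in their place "mount" (4x4, takes a point from camera to tool coordinates, whose origin is the TCP and whose axes are the flange's). Camera axes: x right, y down, z forward; pixel columns grow to the right and rows downward; lengths in mm; the calibration is good to about 2 mm. A picture is of the moment at which its call begins: read the wrist's pose just before it. There is no depth.
- r.hand_in(): hands the job in; it is judged then, once.
The state is a dict: "time": time; "joint_pos": joint angles; "qd": joint speeds; "joint_efforts": joint torques, N m; "tool_pos": TCP position; "tcp_rot": TCP orientation; "ft_force": force on the tool from outside, world axes, zero at the start; "wrist_torque": the same for the moment, N m; "finger_gap": finger opening in mm; "grip_force": force on a finger pad.
Only numpy, scipy, OpenCV 4.12 (cv2) and the standard library are available. Lean on these libraries where they do the work, as an engineer would, in place of code of your own. Each camera call takes 0.05 s, during which the arm holds its last target. There are 200 camera calls.

## Working session

There is one attempt and no reset: what is moved stays moved. The work goes in short steps, Python scripts to look and compute and a tool call to move; the robot and the scene stay as the last step left them, time stands still between calls to the robot, and variables do not carry over. Pictures are saved under pics/ and viewed, at most 10 in all, crops included, and the job is handed in when it is done.

Besides the shell and the picture viewer there is one more tool, called after ">>>" as a command line: name --argument value ..., lists and objects as JSON in quotes. apply_moves: Moves the arm, as the interface text tells. Its arguments: {"type":"object","properties":{"angular":{"type":"array"},"travel":{"type":"array"},"jaw":{"type":"array"},"force":{"type":"number"}},"required":["angular","travel","jaw"]}

```bash
mkdir -p pics; ls; python3 - <<'E'
from bench import r
import cv2,numpy as np,pickle
s=r.sense();print(s)
d={}
for n in("scene","side","wrist"):
    p=r.snapshot(n);d[n]=p;cv2.imwrite(f"pics/{n}0.png",p["color"][:,:,::-1])
    print(n,{k:np.round(v,3).tolist() for k,v in p.items() if k!="color"})
pickle.dump((s,d),open("s0.pkl","wb"))
E
```

```text
pics
{'time': 0.0, 'joint_pos': array([ 6.32331523e+01,  7.51417897e+00,  8.53307172e+01, -9.54481695e-04,
        8.72613063e+01, -4.89509945e+00]), 'qd': array([-0.02457932, -0.05842132, -0.16059087, -0.04422488, -0.02382244,
        0.0388244 ]), 'joint_efforts': array([ 7.15033966e-04, -5.69367313e+01, -5.00575376e+01, -2.08996385e-04,
        1.38986195e-02,  3.61900914e-05]), 'tool_pos': array([223.29127144, 556.35187672, 255.24029421]), 'tcp_rot': array([-1.79894104e+02, -8.11260093e-03,  1.58128291e+02]), 'ft_force': array([-0.90936321,  0.11818028,  1.12748963]), 'wrist_torque': array([ 0.03418217, -0.05530153,  0.02581376]), 'grip_force': 0.0, 'finger_gap': 85.33720406184949}
scene {'fx': 544.495, 'fy': 544.495, 'cx': 279.406, 'cy': 212.453, 'R': [[-0.849, 0.528, -0.015], [0.463, 0.73, -0.503], [-0.254, -0.434, -0.864]], 't': [511.436, -178.142, 1546.72]}
side {'fx': 450.628, 'fy': 450.628, 'cx': 282.685, 'cy': 200.115, 'R': [[0.834, -0.551, -0.013], [-0.429, -0.634, -0.644], [0.347, 0.543, -0.765]], 't': [-459.065, 280.657, 785.195]}
wrist {'fx': 300.936, 'fy': 300.936, 'cx': 279.712, 'cy': 213.698, 'mount': [[-0.001, -0.957, -0.291, 74.163], [1.0, -0.001, -0.001, 0.614], [0.0, -0.291, 0.957, -117.446], [0.0, 0.0, 0.0, 1.0]]}
```

View pics/scene0.png

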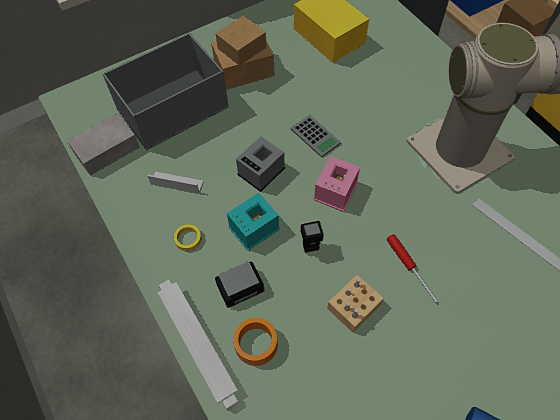

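View pics/side0.png

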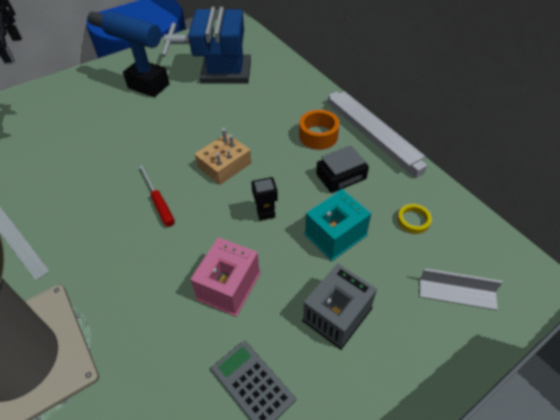

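The scene view shows the grey charger near (261,162) and the black pack at (312,236). In the side view they are near (340,305) and (264,198). Next I'll enlarge those four patches.

```bash
cat > h.py <<'E'
import numpy as np,cv2
from scipy.spatial.transform import Rotation as Ro
def cam(p,s=None):
    """centre, cam->world rotation"""
    if "mount" in p:
        T=np.eye(4);T[:3,:3]=Ro.from_euler("xyz",s["tcp_rot"],degrees=True).as_matrix();T[:3,3]=s["tool_pos"]
        M=T@p["mount"];return M[:3,3],M[:3,:3]
    R=np.array(p["R"]);return -R.T@np.array(p["t"]),R.T
def ray(p,uv,s=None):
    C,A=cam(p,s);d=A@np.array([(uv[0]-p["cx"])/p["fx"],(uv[1]-p["cy"])/p["fy"],1]);return C,d/np.linalg.norm(d)
def onz(p,uv,z,s=None):
    C,d=ray(p,uv,s);return C+d*(z-C[2])/d[2]
def tri(*rs):
    A=sum(np.eye(3)-np.outer(d,d) for C,d in rs);b=sum((np.eye(3)-np.outer(d,d))@C for C,d in rs)
    X=np.linalg.solve(A,b);return X,[np.linalg.norm(np.cross(X-C,d)) for C,d in rs]
def proj(p,X,s=None):
    C,A=cam(p,s);c=A.T@(np.array(X)-C);return c[0]/c[2]*p["fx"]+p["cx"],c[1]/c[2]*p["fy"]+p["cy"]
E
python3 - <<'E'
import pickle,cv2,numpy as np
from h import *
s,d=pickle.load(open("s0.pkl","rb"))
def c(n,u,v,w=100,h=75):return cv2.resize(d[n]["color"][v-h//2:v-h//2+h,u-w//2:u-w//2+w,::-1],(400,300),interpolation=cv2.INTER_CUBIC)
cv2.imwrite("pics/crop.png",np.vstack([np.hstack([c("scene",261,162),c("scene",312,236)]),np.hstack([c("side",340,305),c("side",264,198)])]))
for a,b in(((261,153),(340,293)),((312,228),(264,186))):print(tri(ray(d["scene"],a),ray(d["side"],b)))
E
```

```text
(array([ 510.83055903, -238.16808053,   84.2573768 ]), [np.float64(0.4371323101628479), np.float64(0.4371323101629029)])
(array([526.67565047,  30.31771495,  99.63189897]), [np.float64(0.02593165390707603), np.float64(0.025931653907108006)])
```

View pics/crop.png

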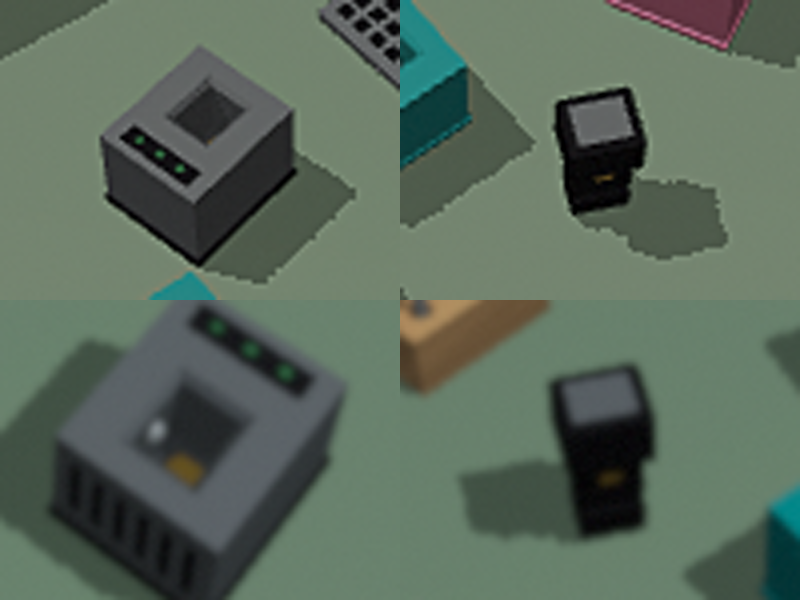

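The crops show the pack's head top, with a pale inset, and the charger's top face with its well and lamp strip. I'll read the corners off the crops and cast them onto the planes z=100 and z=76.

```bash
python3 - <<'E'
import pickle
from h import *
s,d=pickle.load(open("s0.pkl","rb"))
def go(n,o,pts,z):
    P=np.array([onz(d[n],(o[0]+(u+.5)/4-.5,o[1]+(v+.5)/4-.5),z)[:2] for u,v in pts])
    e=np.roll(P,-1,0)-P
    print(n,"c",P.mean(0).round(1),"len",np.linalg.norm(e,axis=1).round(1),"ang",np.degrees(np.arctan2(e[:,1],e[:,0])).round(1))
go("scene",(262,199),[(157,102),(230,88),(243,135),(165,150)],100)
go("side",(214,161),[(152,82),(235,68),(250,130),(162,142)],100)
go("scene",(211,125),[(200,46),(294,112),(195,200),(100,137)],76)
go("scene",(211,125),[(208,78),(245,108),(207,143),(168,113)],76)
go("side",(290,268),[(185,70),(257,122),(198,192),(132,142)],76)
w=d["wrist"];
print(cam(w,s)[0], Ro.from_matrix(cam(w,s)[1]).as_matrix().round(2))
E
```

```text
scene c [528.6  30.2] len [45.5 33.1 48.  33.1] ang [ 160.    69.7  -20.1 -114.7]
side c [524.5  28.5] len [43.1 42.9 44.  40.8] ang [ -21.1 -112.6  156.2   66.1]
scene c [ 514.  -238.1] len [85.2 95.7 82.1 99.8] ang [ 106.7   15.4  -70.4 -162.7]
scene c [ 503.2 -243.6] len [35.8 37.9 36.4 39.1] ang [ 102.9   16.8  -75.1 -164.2]
side c [ 502.9 -244.2] len [38.4 42.4 34.8 42.5] ang [ -74.7 -164.4  105.2   20.4]
[154.79198572 584.74513185 372.69527469] [[ 0.37  0.89  0.27]
 [ 0.93 -0.36 -0.11]
 [-0.    0.29 -0.96]]
```

>>> apply_moves --angular '[[0,0,0],[0,0,0],[0,0,0],[0,0,0],[0,0,0],[0,0,0],[0,0,0],[0,0,0],[0,0,0],[0,0,0],[0,0,0],[0,0,0],[0,0,0],[0,0,0],[0,0,0],[0,0,0]]' --travel '[[0.54,-0.94,0],[0.54,-0.94,0],[0.54,-0.94,0],[0.54,-0.94,0],[0.54,-0.94,0],[0.54,-0.94,0],[0.54,-0.94,0],[0.54,-0.94,0],[0.54,-0.94,0],[0.54,-0.94,0],[0.54,-0.94,0],[0.54,-0.94,0],[0.54,-0.94,0],[0.54,-0.94,0],[0,0,0],[0,0,0]]' --jaw '[1,1,1,1,1,1,1,1,1,1,1,1,1,1,1,1]' --force 40

```text
time: 2.15
tool_pos: [525.5, 30.7, 255.9]
tcp_rot: [180.0, -0.1, 158.1]
ft_force: [-0.5, 0.6, -0.4]
finger_gap: 85.3
grip_force: 0.0
```

```bash
python3 - <<'E'
from bench import r
import pickle
from h import *
s=r.sense();p=r.snapshot("wrist");pickle.dump((s,p),open("s1.pkl","wb"))
print(s["tool_pos"],s["tcp_rot"],s["joint_pos"].round(1),r.tcp_to_tips,s["ft_force"])
print(proj(p,[526.5,30,100],s))
cv2.imwrite("pics/w1.png",p["color"][:,:,::-1])
E
```

```text
[525.52470197  30.69944595 255.85592792] [ 1.79997947e+02 -6.67627031e-02  1.58093561e+02] [ -2.3  -3.9  96.9   0.   87.  -70.3] 25.0 [-0.48205872  0.59367866 -0.3873823 ]
(np.float64(278.9768741469754), np.float64(206.05492852451926))
```

View pics/w1.png

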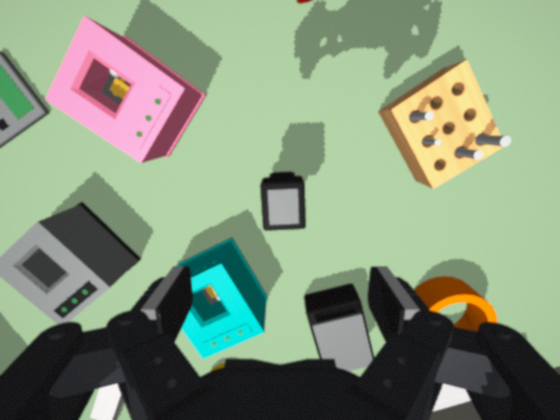

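The wrist view shows the pack's head at (262–305, 180–229), long side up the image, so pack x lies along tool x. I'll fit the pale inset and the head outline.

```bash
python3 - <<'E'
import pickle
from h import *
s,p=pickle.load(open("s1.pkl","rb"))
im=p["color"][165:240,250:318].astype(int)
g=im.sum(2);sat=im.max(2)-im.min(2)
for nm,m in(("inset",(g>250)&(sat<30)),("dark",(g<130)|((g>250)&(sat<30)))):
    cs,_=cv2.findContours(m.astype(np.uint8),cv2.RETR_EXTERNAL,cv2.CHAIN_APPROX_NONE)
    c=max(cs,key=cv2.contourArea)[:,0]+[250,165]
    if nm=="dark":print("rows",[(y,c[c[:,1]==y][:,0].min(),c[c[:,1]==y][:,0].max()) for y in range(c[:,1].min(),c[:,1].max()+1,4)])
    W=np.array([onz(p,q,100,s)[:2] for q in c.astype(float)],np.float32)
    print(nm,cv2.minAreaRect(W), cv2.minAreaRect(c.astype(np.float32)))
E
```

```text
inset ((528.5709838867188, 33.24931716918945), (29.818750381469727, 35.933799743652344), 70.5663833618164) ((282.9103698730469, 206.4386749267578), (36.74789047241211, 31.578861236572266), 87.51044464111328)
rows [(188, np.int64(284), np.int64(297)), (192, np.int64(267), np.int64(298)), (196, np.int64(267), np.int64(298)), (200, np.int64(267), np.int64(298)), (204, np.int64(267), np.int64(298)), (208, np.int64(268), np.int64(298)), (212, np.int64(268), np.int64(298)), (216, np.int64(268), np.int64(299)), (220, np.int64(268), np.int64(299)), (224, np.int64(269), np.int64(297))]
dark ((528.5709838867188, 33.24931716918945), (29.818750381469727, 35.933799743652344), 70.5663833618164) ((282.9103698730469, 206.4386749267578), (36.74789047241211, 31.578861236572266), 87.51044464111328)
```

>>> apply_moves --angular '[[0,0,0.31],[0,0,0],[0,0,0],[0,0,0],[0,0,0],[0,0,0],[0,0,0],[0,0,0],[0,0,0],[0,0,0],[0,0,0],[0,0,0],[0,0,0]]' --travel '[[0.07,0.06,-0.4],[0,0,-0.8],[0,0,-0.8],[0,0,-0.8],[0,0,-0.7],[0,0,-0.4],[0,0,-0.12],[0,0,0],[0,0,0],[0,0,0],[0,0,0],[0,0,0],[0,0,0]]' --jaw '[1,1,1,1,1,1,1,1,0.4,0.4,0.4,0.4,0.4]' --force 60

```text
time: 3.82
tool_pos: [529.5, 32.6, 96.5]
tcp_rot: [180.0, 0.1, 160.6]
ft_force: [-0.4, -0.7, 6.2]
finger_gap: 41.3
grip_force: 61.7
```

>>> apply_moves --angular '[[0,0,0],[0,0,0],[0,0,0],[0,0,0],[0,0,0],[0,0,0.55],[0,0,0.55],[0,0,0.55],[0,0,0.55],[0,0,0.55],[0,0,0.55],[0,0,0.55],[0,0,0.55],[0,0,0],[0,0,0],[0,0,0]]' --travel '[[0,0,0.2],[0,0,0.6],[0,0,0.8],[0,0,0.8],[0,0,0.6],[0.16,-0.8,0],[0.16,-0.8,0],[0.16,-0.8,0],[0.16,-0.8,0],[0.16,-0.8,0],[0.16,-0.8,0],[0.16,-0.8,0],[0.16,-0.8,0],[0,0,0],[0,0,0],[0,0,0]]' --jaw '[0.4,0.4,0.4,0.4,0.4,0.4,0.4,0.4,0.4,0.4,0.4,0.4,0.4,0.4,0.4,0.4]'

```text
time: 5.82
tool_pos: [579.8, -222.2, 215.3]
tcp_rot: [180.0, -0.0, -164.2]
ft_force: [-0.3, 0.8, -2.4]
finger_gap: 41.0
grip_force: 61.4
```

```bash
python3 - <<'E'
from bench import r
import pickle
from h import *
s=r.sense();d={n:r.snapshot(n) for n in("wrist","side","scene")};pickle.dump((s,d),open("s2.pkl","wb"))
p=d["wrist"]
print(s["tool_pos"],s["tcp_rot"],s["joint_pos"].round(1),s["ft_force"],s["finger_gap"])
print(proj(p,[503,-244,76],s))
cv2.imwrite("pics/w2.png",p["color"][:,:,::-1])
E
```

```text
[ 579.76427602 -222.1783285   215.33614558] [ 1.79965714e+02 -2.08815941e-02 -1.64171067e+02] [ -25.7   11.9   84.6    0.    83.5 -131.5] [-0.28949294  0.8244969  -2.40371214] 41.00545026814027
(np.float64(278.9876862035628), np.float64(114.63776393592052))
```

View pics/w2.png

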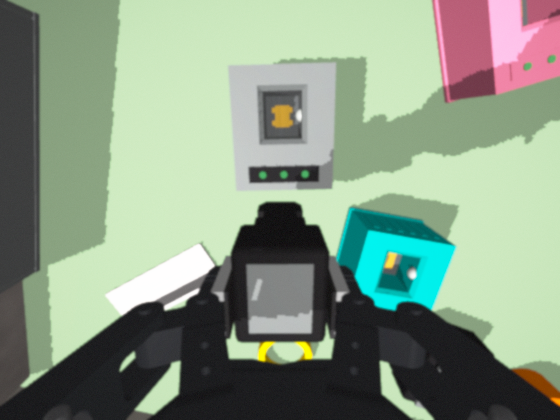

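The wrist view shows the charger squared up, with its well outline at about (258–307, 85–144) and the ball at (298,116) on the right. The held head's inset is at about (247–313, 264–333). I'll measure both.

```bash
python3 - <<'E'
import pickle
from h import *
s,d=pickle.load(open("s2.pkl","rb"));p=d["wrist"]
g=cv2.cvtColor(p["color"],cv2.COLOR_RGB2GRAY)
print("row115",g[113:118,225:340].mean(0).astype(int).tolist());print("col282",g[58:195,262:270].mean(1).astype(int).tolist())
im=p["color"].astype(int);sat=im.max(2)-im.min(2)
def rect(m,z,nm,hole=False):
    cs,h=cv2.findContours(m.astype(np.uint8),cv2.RETR_CCOMP,cv2.CHAIN_APPROX_NONE)
    cs=[c for c in cs if cv2.contourArea(c)>600]
    for c in cs:
        c=c[:,0].astype(np.float32)
        W=np.array([onz(p,q,z,s)[:2] for q in c],np.float32)
        print(nm,cv2.boundingRect(c.astype(np.int32)),np.round(cv2.minAreaRect(W)[0],1),np.round(cv2.minAreaRect(W)[1],1),round(cv2.minAreaRect(W)[2],1))
m=np.zeros(g.shape,bool);m[60:195,225:340]=((g>135)&(sat<16))[60:195,225:340]
rect(m,76,"charger top")
m=np.zeros(g.shape,bool);m[240:345,238:322]=((g>100)&(sat<25))[240:345,238:322]
rect(m,s["tool_pos"][2]+3.5,"head inset")
E
```

```text
row115 [222, 221, 222, 221, 221, 217, 210, 201, 198, 199, 198, 198, 197, 197, 197, 197, 198, 197, 198, 197, 197, 197, 197, 197, 197, 198, 198, 197, 197, 198, 197, 195, 184, 155, 129, 121, 122, 115, 94, 75, 71, 80, 87, 88, 88, 88, 90, 94, 100, 118, 143, 157, 158, 157, 157, 158, 161, 163, 162, 162, 160, 159, 157, 150, 133, 112, 97, 93, 97, 111, 147, 194, 227, 241, 247, 243, 212, 167, 161, 163, 164, 169, 180, 189, 192, 193, 192, 193, 193, 192, 192, 192, 192, 192, 192, 193, 192, 192, 192, 192, 193, 192, 193, 193, 192, 192, 191, 191, 186, 174, 161, 154, 154, 153, 153]
col282 [220, 220, 220, 220, 220, 216, 206, 196, 193, 193, 193, 192, 193, 192, 192, 193, 192, 192, 193, 193, 193, 193, 193, 193, 194, 193, 185, 167, 154, 150, 149, 146, 134, 107, 83, 73, 72, 74, 79, 83, 83, 85, 85, 85, 85, 86, 86, 86, 86, 86, 87, 86, 85, 86, 85, 87, 87, 88, 88, 88, 87, 86, 87, 88, 88, 88, 88, 89, 88, 89, 89, 90, 90, 90, 89, 90, 90, 91, 89, 87, 94, 110, 126, 134, 138, 145, 163, 184, 195, 198, 199, 198, 198, 199, 199, 199, 198, 199, 199, 199, 199, 198, 198, 199, 198, 199, 191, 168, 124, 78, 55, 52, 55, 67, 84, 93, 100, 102, 99, 91, 76, 61, 55, 70, 119, 168, 193, 199, 199, 199, 200, 204, 212, 218, 222, 223, 222]
charger top (229, 62, 107, 129) [ 513.6 -237.7] [99.5 83.5] 17.0
charger top (257, 88, 46, 56) [ 503.6 -243.1] [42.5 35.9] 17.0
head inset (247, 264, 67, 70) [ 579.5 -221.9] [34.2 28.6] 15.7
```

>>> apply_moves --angular '[[0,0,0.15],[0,0,0],[0,0,0],[0,0,0],[0,0,0],[0,0,0],[0,0,0],[0,0,0],[0,0,0]]' --travel '[[-0.48,-0.12,0],[-0.48,-0.12,0],[-0.48,-0.12,0],[-0.4,-0.1,0],[-0.1,-0.04,-0.2],[0,0,-0.4],[0,0,-0.3],[0,0,0],[0,0,0]]' --jaw '[0.4,0.4,0.4,0.4,0.4,0.4,0.4,0.4,0.4]'

```text
time: 7.1
tool_pos: [502.6, -243.1, 179.4]
tcp_rot: [180.0, -0.0, -163.0]
ft_force: [0.1, 0.6, -2.4]
finger_gap: 40.9
grip_force: 61.5
```

```bash
python3 - <<'E'
from bench import r
import pickle
from h import *
s=r.sense();d={n:r.snapshot(n) for n in("side","scene")};pickle.dump((s,d),open("s3.pkl","wb"))
print(s["tool_pos"],s["tcp_rot"],s["ft_force"],s["wrist_torque"])
def c(n,w=100,h=150):
    u,v=map(int,proj(d[n],[502,-242,90]));v-=10
    print(n,u-w//2,v-h//2);return cv2.resize(d[n]["color"][v-h//2:v-h//2+h,u-w//2:u-w//2+w,::-1],(400,600),interpolation=cv2.INTER_CUBIC)
cv2.imwrite("pics/c3.png",np.hstack([c("scene"),c("side")]))
E
```

```text
[ 502.60883789 -243.08525525  179.411033  ] [ 1.79991155e+02 -6.06917135e-03 -1.62976647e+02] [ 0.12831273  0.57690807 -2.38250255] [-0.01168035  0.00690179  0.04348841]
scene 212 64
side 287 210
```

View pics/c3.png

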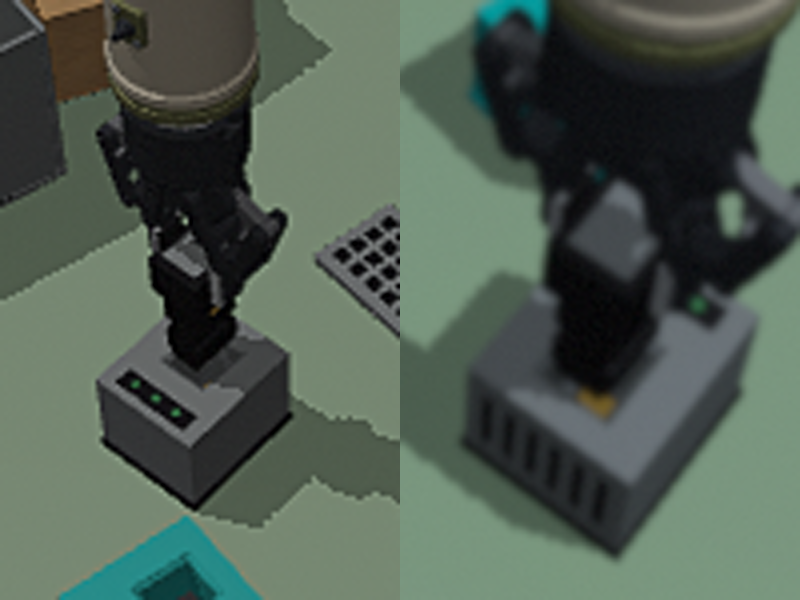

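The crops show the stem's foot hanging over the well, centred at about (210,350) in the left panel and (600,390) in the right. Now I'll enter gently.

>>> apply_moves --angular '[[0,0,0],[0,0,0],[0,0,0],[0,0,0],[0,0,0]]' --travel '[[0,0.02,-0.1],[0,0,-0.1],[0,0,-0.06],[0,0,-0.04],[0,0,0]]' --jaw '[0.4,0.4,0.4,0.4,0.4]'

```text
time: 7.82
tool_pos: [502.3, -242.3, 167.3]
tcp_rot: [180.0, -0.0, -163.0]
ft_force: [0.5, 0.3, -2.9]
finger_gap: 41.1
grip_force: 61.5
```

>>> apply_moves --angular '[[0,0,0],[0,0,0],[0,0,0]]' --travel '[[0,0,-0.06],[0,0,-0.04],[0,0,0]]' --jaw '[0.4,0.4,0.4]'

```text
time: 8.2
tool_pos: [502.3, -242.3, 163.3]
tcp_rot: [180.0, -0.0, -163.0]
ft_force: [0.1, -0.1, -1.2]
finger_gap: 40.9
grip_force: 61.5
```

>>> apply_moves --angular '[[0,0,0],[0,0,0],[0,0,0]]' --travel '[[0,0,-0.06],[0,0,-0.06],[0,0,0]]' --jaw '[0.4,0.4,0.4]'

```text
time: 8.57
tool_pos: [502.3, -242.3, 158.4]
tcp_rot: [180.0, -0.0, -163.0]
ft_force: [-0.2, 0.3, -3.2]
finger_gap: 41.4
grip_force: 61.5
```

>>> apply_moves --angular '[[0,0,0],[0,0,0],[0,0,0]]' --travel '[[0,0,-0.05],[0,0,-0.05],[0,0,0]]' --jaw '[0.4,0.4,0.4]'

```text
time: 8.95
tool_pos: [502.3, -242.3, 154.5]
tcp_rot: [180.0, -0.0, -163.0]
ft_force: [0.7, -0.1, -3.0]
finger_gap: 41.1
grip_force: 61.5
```

>>> apply_moves --angular '[[0,0,0],[0,0,0],[0,0,0]]' --travel '[[0,0,-0.05],[0,0,-0.05],[0,0,0]]' --jaw '[0.4,0.4,0.4]'

```text
time: 9.32
tool_pos: [502.3, -242.3, 150.4]
tcp_rot: [180.0, -0.0, -163.0]
ft_force: [0.8, 1.1, -2.2]
finger_gap: 41.3
grip_force: 61.5
```

>>> apply_moves --angular '[[0,0,0],[0,0,0],[0,0,0]]' --travel '[[0,0,-0.05],[0,0,-0.05],[0,0,0]]' --jaw '[0.4,0.4,0.4]'

```text
time: 9.7
tool_pos: [502.4, -242.7, 146.7]
tcp_rot: [-180.0, 0.0, -163.0]
ft_force: [1.6, -1.8, -2.5]
finger_gap: 41.3
grip_force: 61.4
```

>>> apply_moves --angular '[[0,0,0],[0,0,0],[0,0,0]]' --travel '[[0,0,-0.04],[0,0,-0.04],[0,0,0]]' --jaw '[0.4,0.4,0.4]'

```text
time: 10.07
tool_pos: [502.8, -242.6, 144.1]
tcp_rot: [-179.9, 0.1, -163.0]
ft_force: [0.0, -1.1, 1.1]
finger_gap: 40.9
grip_force: 62.0
```

>>> apply_moves --angular '[[0,0,0],[0,0,0],[0,0,0]]' --travel '[[0,0,-0.04],[0,0,-0.04],[0,0,0]]' --jaw '[0.4,0.4,0.4]'

```text
time: 10.45
tool_pos: [502.8, -242.6, 140.7]
tcp_rot: [-179.9, 0.1, -163.0]
ft_force: [2.5, -1.3, 0.9]
finger_gap: 41.2
grip_force: 61.9
```

>>> apply_moves --angular '[[0,0,0],[0,0,0],[0,0,0]]' --travel '[[0,0,-0.04],[0,0,-0.04],[0,0,0]]' --jaw '[0.4,0.4,0.4]'

```text
time: 10.82
tool_pos: [502.4, -242.7, 136.7]
tcp_rot: [-180.0, 0.0, -163.0]
ft_force: [2.5, -4.9, -2.1]
finger_gap: 40.9
grip_force: 61.5
```

>>> apply_moves --angular '[[0,0,0],[0,0,0],[0,0,0]]' --travel '[[0,0,-0.04],[0,0,-0.04],[0,0,0]]' --jaw '[0.4,0.4,0.4]'

```text
time: 11.2
tool_pos: [502.4, -242.7, 133.6]
tcp_rot: [-180.0, 0.0, -163.0]
ft_force: [2.2, -4.8, -1.0]
finger_gap: 41.3
grip_force: 61.6
```

>>> apply_moves --angular '[[0,0,0],[0,0,0],[0,0,0]]' --travel '[[0,0,-0.04],[0,0,-0.04],[0,0,0]]' --jaw '[0.4,0.4,0.4]'

```text
time: 11.58
tool_pos: [502.3, -242.7, 130.2]
tcp_rot: [-180.0, -0.0, -163.0]
ft_force: [3.7, -6.5, -2.6]
finger_gap: 40.9
grip_force: 61.5
```

>>> apply_moves --angular '[[0,0,0],[0,0,0],[0,0,0]]' --travel '[[0,0,-0.03],[0,0,-0.03],[0,0,0]]' --jaw '[0.4,0.4,0.4]'

```text
time: 11.95
tool_pos: [502.4, -242.7, 128.0]
tcp_rot: [-180.0, 0.0, -163.0]
ft_force: [3.5, -5.7, -0.8]
finger_gap: 41.1
grip_force: 61.8
```

>>> apply_moves --angular '[[0,0,0],[0,0,0]]' --travel '[[0,0,-0.04],[0,0,0]]' --jaw '[0.4,0.4]'

```text
time: 12.2
tool_pos: [502.4, -242.6, 126.2]
tcp_rot: [-180.0, -0.0, -163.0]
ft_force: [3.9, -6.2, -3.2]
finger_gap: 41.1
grip_force: 61.5
```

>>> apply_moves --angular '[[0,0,0],[0,0,0]]' --travel '[[0,0,-0.04],[0,0,0]]' --jaw '[0.4,0.4]'

```text
time: 12.45
tool_pos: [502.4, -242.6, 124.9]
tcp_rot: [-180.0, 0.0, -163.0]
ft_force: [2.6, -6.0, -0.3]
finger_gap: 41.2
grip_force: 61.8
```

>>> apply_moves --angular '[[0,0,0],[0,0,0]]' --travel '[[0,0,-0.03],[0,0,0]]' --jaw '[0.4,0.4]'

```text
time: 12.7
tool_pos: [502.4, -242.7, 123.7]
tcp_rot: [-180.0, 0.0, -163.0]
ft_force: [3.1, -6.0, -0.8]
finger_gap: 41.2
grip_force: 61.8
```

>>> apply_moves --angular '[[0,0,0],[0,0,0]]' --travel '[[0,0,-0.03],[0,0,0]]' --jaw '[0.4,0.4]'

```text
time: 12.95
tool_pos: [502.4, -242.6, 122.5]
tcp_rot: [-180.0, -0.0, -163.0]
ft_force: [2.4, -6.3, -0.3]
finger_gap: 41.2
grip_force: 61.8
```

>>> apply_moves --angular '[[0,0,0],[0,0,0]]' --travel '[[0,0,-0.03],[0,0,0]]' --jaw '[0.4,0.4]'

```text
time: 13.2
tool_pos: [502.3, -242.5, 121.2]
tcp_rot: [-180.0, -0.0, -163.0]
ft_force: [3.2, -5.8, -0.7]
finger_gap: 41.1
grip_force: 61.8
```

>>> apply_moves --angular '[[0,0,0],[0,0,0]]' --travel '[[0,0,-0.03],[0,0,0]]' --jaw '[0.4,0.4]'

```text
time: 13.45
tool_pos: [502.2, -242.1, 120.0]
tcp_rot: [180.0, -0.0, -163.0]
ft_force: [2.8, -4.3, 0.3]
finger_gap: 41.1
grip_force: 62.1
```

>>> apply_moves --angular '[[0,0,0],[0,0,0]]' --travel '[[0,0,-0.03],[0,0,0]]' --jaw '[0.4,0.4]'

```text
time: 13.7
tool_pos: [502.4, -242.1, 120.0]
tcp_rot: [180.0, 0.0, -163.0]
ft_force: [-1.7, -0.4, 9.2]
finger_gap: 41.3
grip_force: 63.2
```

>>> apply_moves --angular '[[0,0,0],[0,0,0]]' --travel '[[0,0,-0.03],[0,0,0]]' --jaw '[0.4,0.4]'

```text
time: 13.95
tool_pos: [502.6, -242.2, 119.9]
tcp_rot: [180.0, 0.0, -163.0]
ft_force: [-4.7, 1.6, 19.1]
finger_gap: 41.2
grip_force: 64.3
```

>>> apply_moves --angular '[[0,0,0],[0,0,0]]' --travel '[[0,0,0.05],[0,0,0]]' --jaw '[0.4,0.4]'

```text
time: 14.2
tool_pos: [502.3, -242.1, 120.0]
tcp_rot: [180.0, -0.0, -163.0]
ft_force: [-0.7, -1.5, 5.4]
finger_gap: 41.0
grip_force: 62.6
```

>>> apply_moves --angular '[[0,0,0],[0,0,0],[0,0,0]]' --travel '[[0,0,0.03],[0,0,0],[0,0,0]]' --jaw '[0.4,0.4,0.4]'

```text
time: 14.58
tool_pos: [502.1, -242.1, 120.5]
tcp_rot: [180.0, -0.0, -163.0]
ft_force: [2.6, -2.2, -4.0]
finger_gap: 41.2
grip_force: 61.6
```

>>> apply_moves --angular '[[0,0,0],[0,0,0],[0,0,0],[0,0,0],[0,0,0],[0,0,0],[0,0,0]]' --travel '[[0,0,-0.02],[0,0,0],[0,0,0],[0,0,0],[0,0,0],[0,0,0],[0,0,0]]' --jaw '[0.4,0.9,0.9,0.9,0.9,0.9,0.9]'

```text
time: 15.45
tool_pos: [502.3, -242.4, 120.3]
tcp_rot: [-180.0, 0.0, -163.0]
ft_force: [0.8, -0.2, -0.1]
finger_gap: 76.9
grip_force: 0.0
```

>>> apply_moves --angular '[[0,0,0],[0,0,0],[0,0,0],[0,0,0],[0,0,0],[0,0,0],[0,0,0],[0,0,0]]' --travel '[[0,0,0.2],[0,0,0.5],[0,0,0.8],[0,0,0.8],[0.8,0.2,0],[0.8,0.2,0],[0,0,0],[0,0,0]]' --jaw '[0.9,0.9,0.9,0.9,0.9,0.9,0.9,0.9]'

```text
time: 16.45
tool_pos: [566.2, -226.5, 213.2]
tcp_rot: [-180.0, 0.0, -163.0]
ft_force: [0.4, 0.8, 0.2]
finger_gap: 76.8
grip_force: 0.0
```

```bash
python3 - <<'E'
from bench import r
import pickle
from h import *
s=r.sense();d={n:r.snapshot(n) for n in("side","scene","wrist")};pickle.dump((s,d),open("s4.pkl","wb"))
print(s["tool_pos"],s["ft_force"],s["finger_gap"])
def c(n,w=160,h=120):
    u,v=map(int,proj(d[n],[502,-242,90]))
    print(n,u-w//2,v-h//2);return cv2.resize(d[n]["color"][v-h//2:v-h//2+h,u-w//2:u-w//2+w,::-1],(400,300),interpolation=cv2.INTER_CUBIC)
w=cv2.resize(d["wrist"]["color"][:,:,::-1],(400,300))
cv2.imwrite("pics/c4.png",np.vstack([np.hstack([c("scene"),c("side")]),np.hstack([w,w*0])]))
E
```

```text
[ 566.17482866 -226.52899931  213.19993691] [0.42092653 0.80632657 0.24262711] 76.77120629558343
scene 182 89
side 257 235
```

View pics/c4.png

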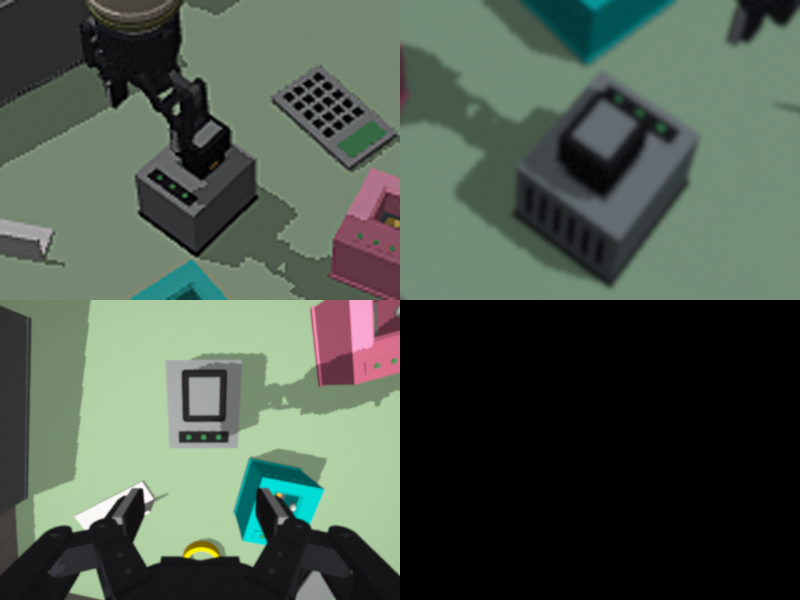

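The pack sits upright in the charger. Its inset is at about (205,397) in the wrist panel and (607,135) in the side panel. I'll check its height by triangulation, expecting about 123.5 mm.

```bash
python3 - <<'E'
import pickle
from h import *
s,d=pickle.load(open("s4.pkl","rb"))
def cen(n,x0,y0,x1,y1,t):
    im=d[n]["color"][y0:y1,x0:x1].astype(int);g=im.sum(2)/3
    n_,l,st,c=cv2.connectedComponentsWithStats(((g>t)).astype(np.uint8),connectivity=4)
    k=[(st[i].tolist(),(c[i]+[x0,y0]).round(1).tolist()) for i in range(1,n_) if st[i,4]>60];print(n,k)
    return k
# wrist panel x1.4 ; side panel /2.5 + (257,235)
a=cen("wrist",258,100,314,168,120);b=cen("side",324,272,356,304,70)
def pick(k,u,v):return min(k,key=lambda e:np.hypot(e[1][0]-u,e[1][1]-v))[1]
A=pick(a,286,135);B=pick(b,340,289)
print(tri(ray(d["wrist"],A,s),ray(d["side"],B)))
w=[onz(d["wrist"],q,123.5,s) for q in(A,)];print(w)
E
```

```text
wrist [([7, 8, 43, 53, 2235], [285.6, 133.9])]
side [([3, 3, 24, 23, 328], [338.5, 286.2])]
(array([ 501.43531255, -241.80836226,  122.29371372]), [np.float64(0.04605216677429333), np.float64(0.046052166774370046)])
[array([ 501.43236689, -241.8756169 ,  123.5       ])]
```

The head top is at 122.3 mm against an expected 123.5, so the pack is at the bottom and held. Handing in.

```bash
python3 -c "
from bench import r
print(r.hand_in())"
```

```text
the job is handed in; nothing more can be done
None
```

The battery is in the charger, clicked home and held at the bottom of the well, and the job is handed in; the push at the bottom briefly reached about 21 N, over the 15 N guide but under the 40 N limit.

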